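# Find the hidden pop-up socket in the breakfast bar by feel and release it

### The job

A pop-up power socket is let into the stone top of the raised breakfast bar, its round stone-faced cap sunk just below the surface; the other ring nearby is only a flush blanking disc that does not give. Start with a fingertip on the bare stone clear of the rings, feel along from there until you find the sunken cap, press the cap down until its catch lets go, then take your hand away and let the socket rise all the way up by itself. Use the fingertips only: do not grip or haul on the socket, and leave the cup, sugar pot and pepper mill standing where they are.

Things in the scene. Friction and masses are not known exactly. Their poses are not given: they have to be found in the camera images.
- bar: Raised breakfast bar, fixed. Blue carcass 200 mm deep (x) by 660 mm long (y) by 120 mm high; stone top 260 by 950 mm, 30 mm thick, its flat face 150 mm above the worktop, overhanging the carcass by 85 to 205 mm at the ends, differently each time. Origin: centre of the carcass's underside; z up, x across the bar away from the robot, y along it.
- feel_line (a point): Point on the face of the stone top, 45 mm on the robot's side of the carcass's middle; axes as the bar's. Two steel rings, 76 mm across outside, 62 inside, lie flush in the stone, centred on the line through this point along y, 120 mm apart, each centre within 120 mm of this point: one holds the sunken cap, one the level blank. Which and where is to be felt or seen. Nothing else is within 65 mm of the centres.
- socket (a joint): Height of the pop-up socket (m): 0 latched, its round stone-faced cap, 60 mm across, 3 mm below the stone top; negative when pressed (stop at -0.007); positive when risen (stop at 0.085). The cap stays put below about 3 N and its catch lets go about 4 mm down, at 5 to 9 N; when the finger lifts it follows with 3 N or less and rises in 1 to 3 s. It does not latch again.
- cup_mid (a point): Centre, half-way up, of a white espresso cup, 62 mm across and 56 mm tall, loose on the stone top behind the line (about 110 mm farther from the robot). Bystander: leave alone.
- sugar_mid (a point): Centre, half-way up, of a terracotta lidded sugar pot, 68 mm across and 61 mm tall, loose on the stone top behind the line. Bystander: leave alone.
- mill_mid (a point): Centre, half-way up, of a dark wooden pepper mill, 54 mm across and 134 mm tall, loose on the stone top towards the bar's end on the robot's right. Bystander: leave alone.

How it is judged (in metres and radians):
On the way, in this order (a step that is already met when the one before it is completed fails the run):
1. a finger has touched the stone top (or the blanking disc) in feeling for the cap ((contact force between the fingers and stone_top above 0.3 N or contact force between the fingers and blanking_disc above 0.3 N) and value of joint socket above -0.002 m), for 0.02 s.
2. the cap is pressed down past its catch by a finger (value of joint socket below -0.0035 m and contact force between the fingers and socket above 0.3 N), for 0.02 s.
At the end, for the whole second after the job is handed in: The socket stands fully up (joint above 80 mm) and at rest, and the cup, sugar pot and mill stand upright within 20 mm of where they were (value of joint socket above 0.08 m and velocity of joint socket below 0.005 m/s and distance of each of cup_mid, sugar_mid, mill_mid from where it was at the start of the episode below 0.02 m and angle between each of cup_mid, sugar_mid, mill_mid's own z axis and vertical below 0.15 rad); the robot touches nothing.
It fails at once if the cup is lifted, or shifted by more than 20 mm (distance of cup_mid from where it was at the start of the episode above 0.02 m).
It fails at once if the sugar pot is lifted, or shifted by more than 20 mm (distance of sugar_mid from where it was at the start of the episode above 0.02 m).
It fails at once if the pepper mill is lifted, or shifted by more than 20 mm (distance of mill_mid from where it was at the start of the episode above 0.02 m).
It fails at once if the risen socket is gripped, or pushed with more than 15 N (value of joint socket above 0.02 m and contact force between the fingers and socket above 15 N).
It also fails if it takes over 64 s, if anything falls off the work surface, if the arm or the gripper's body presses on something with over 40 N, if the wrist force passes 120 N, or if a joint passes its speed limit or range.

### The arm

A 6-joint arm with a two-finger parallel gripper is mounted at the origin on the work surface. World frame = base frame: x ahead of the robot, y to its left, z up, the work surface at z = 0. Lengths are in mm, angles in rad, forces in N, time in s.
With the tool pointing down it reaches from about 400 to 925 mm from the base axis. Payload 12.5 kg.
Tool frame: the origin (TCP) lies midway between the tips of the shut fingers; the grasp point (between the pads) lies 19 mm behind it; z points along the fingers, y is the line along which they close (so a half turn about z gives the same grasp; the last joint's range is limited). The gripper opens to 95 mm and grips with 3 to 60 N. Pads are 20 mm wide; open, the fingers measure 119 mm over their backs; the gripper's body (75 mm by 180 mm) begins 59 mm behind the grasp point.
Start: joints at [-1.332, 0.491, 1.559, -0, 1.092, -0.106], TCP at [211.279, -588.225, 214.661] pointing down, gripper open.
Joint ranges: [-3.1, 3.1], [-0.84, 2.19], [0.05, 2.79], [-1.13, 4.28], [0.06, 2.93], [-2.69, 2.69]. Speed limits (rad/s): [2.22, 2.22, 2.79, 3.14, 3.14, 3.14].

### API

Orientations are given as [roll, pitch, yaw] about the fixed x, y, z axes, in that order (R = Rz(yaw) Ry(pitch) Rx(roll)).
In Python, from cell import state, read_camera, camera_info, env gives the robot as it stands.
- The arm moves only by the tool move_arm, never from a script. Its argument "commands" is a list of rows, each a list of 3 entries, a list of its own where there are three numbers: the shift along the world's x, y, z in cm, then the turn, a rotation vector about the world's x, y, z in degrees, then the opening, from 0 (shut) to 1 (fully open). A call has 1 to 10 rows; each row shifts and turns the commanded pose from where the row before left it; what a row does not reach is not made up. A row lasts 1/10 s, in which the tool goes at most 50 mm and 8.59 degrees, less where a joint would pass 70% of its speed; a pose out of reach is approached as far as the arm can. A call with a gripper value outside its range is refused whole. The fingers move at their own pace and stop on an object; the grip force is fixed at half the most. Time passes only in rows, so rows that do not move let the fingers close. It gives the time, the measured TCP pose, the force, the opening and the grip force at its end, in the units of the state.
- state(): the state, without advancing time (a new reading comes with each control period).
- read_camera(name): name is "side" or "top"; returns the picture (420x560x3 uint8, blue, green, red); there is no depth.
- camera_info(name): a dict with "K" (3x3 intrinsics, pixels), "k1" (the pictures are not rectified: a ray, as slopes to the right and down, at radius r is drawn at 1 + k1 r^2 times it, then the intrinsics apply), "cam_to_world" (4x4, takes a point from camera to world coordinates). Camera axes: x right, y down, z forward; pixel columns grow to the right and rows downward; lengths in mm; the calibration is good to about 2 mm. A picture is of the moment at which its call begins. camera_info takes no time and is no camera call.
- env.job_done(): hands the job in; it is judged then, once.
The state is a dict: "t": time; "joints": joint angles; "qvel": joint speeds; "tau": joint torques, N m; "eef_pos": TCP position; "tcp_rot": TCP orientation; "ft_force": force on the tool from outside, world axes, zero at the start; "moment": the same for the moment, N m; "opening": opening from 0.0 (shut) to 1.0 (fully open); "grip_force": force on a finger pad.
Only numpy, scipy, OpenCV 4.12 (cv2) and the standard library are available. Lean on these libraries where they do the work, as an engineer would, in place of code of your own. Each camera call takes 0.05 s, during which the arm holds its last target. There are 200 camera calls.

## Working session

There is one attempt and no reset: what is moved stays moved. The work goes in short steps, Python scripts to look and compute and a tool call to move; the robot and the scene stay as the last step left them, time stands still between calls to the robot, and variables do not carry over. Pictures are saved under pics/ and viewed, at most 10 in all, crops included, and the job is handed in when it is done.

Besides the shell and the picture viewer there is one more tool, called after ">>>" as name([rows], argument=value, ...), one row to a line, values as JSON. move_arm: Moves the arm, as the interface text tells. Its arguments: {"type":"object","properties":{"commands":{"type":"array"}},"required":["commands"]}

```bash
mkdir -p pics
cat > h.py <<'E'
import numpy as np, cv2
from cell import state, read_camera, camera_info, env
def ray(n,u,v):
    c=camera_info(n);K=np.array(c["K"]);T=np.array(c["cam_to_world"])
    d=np.array([(u-K[0,2])/K[0,0],(v-K[1,2])/K[1,1]]);s=d.copy()
    for _ in range(30): s=d/(1+c["k1"]*(s@s))
    return T[:3,3],T[:3,:3]@np.array([s[0],s[1],1])
def onz(n,u,v,z):
    o,d=ray(n,u,v);return o+d*(z-o[2])/d[2]
E
python3 - <<'E'
from h import *
for n in("top","side"):
    cv2.imwrite(f"pics/{n}0.png",read_camera(n)); c=camera_info(n);print(n,np.round(c["K"],1).tolist(),c["k1"],np.round(c["cam_to_world"],2).tolist())
print(state())
E
```

```text
top [[440.8, 0.0, 279.2], [0.0, 440.8, 211.5], [0.0, 0.0, 1.0]] -0.024221076755618288 [[-0.0, -1.0, 0.04, 601.36], [-1.0, 0.0, -0.01, -62.59], [0.01, -0.04, -1.0, 987.18], [0.0, 0.0, 0.0, 1.0]]
side [[441.7, 0.0, 281.8], [0.0, 441.7, 214.3], [0.0, 0.0, 1.0]] -0.14553444413496425 [[0.74, -0.5, 0.45, 240.2], [-0.68, -0.57, 0.47, -477.67], [0.02, -0.66, -0.75, 793.95], [0.0, 0.0, 0.0, 1.0]]
{'t': 0.1, 'joints': array([-1.33160908e+00,  4.91485062e-01,  1.55938663e+00, -2.48942774e-06,
        1.09166872e+00, -1.05628330e-01]), 'qvel': array([ 0.00111981, -0.00020591, -0.00171818,  0.00111273,  0.00122376,
        0.00048309]), 'tau': array([ 2.95337930e-03, -6.13621759e+01, -2.58604056e+01,  6.94008172e-02,
        4.70065721e-02, -5.01119905e-05]), 'eef_pos': array([ 211.21959006, -588.00866517,  214.12965627]), 'tcp_rot': array([-3.14064994e+00, -9.77286094e-05,  3.44816677e-01]), 'ft_force': array([ 0.02275968,  0.9892814 , -0.41150395]), 'moment': array([0.00879048, 0.04104616, 0.01694093]), 'grip_force': 0.0, 'opening': 0.9992151859472119}
```

View pics/top0.png

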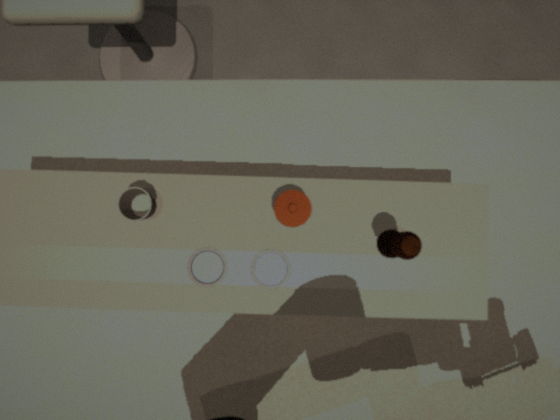

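View pics/side0.png

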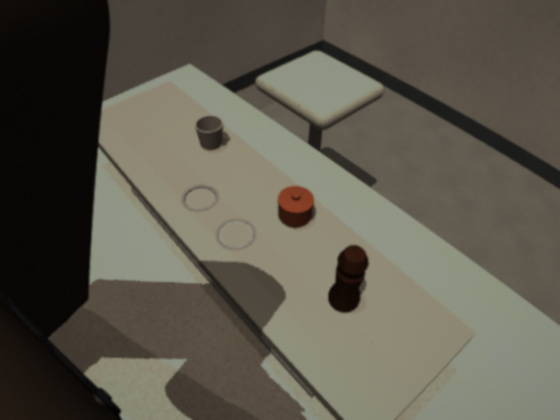

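Top view: rings at about (207,267) and (270,268), cup at (137,204), sugar pot at (293,208), mill at (400,244). The left ring has a darker inner edge. I'll measure the positions and look at an enlarged crop.

Run:
```python
from h import *
for n,pts in(("top",[(207,267),(270,268),(137,204),(293,208),(487,319),(487,182)]),("side",[(200,197.5),(236,234)])):
    for p in pts: print(n,p,np.round(onz(n,*p,150),1))
t=read_camera("top");s=read_camera("side")
a=cv2.resize(t[235:300,170:310],None,fx=5.5,fy=4.6,interpolation=3)[:299,:770]
b=cv2.resize(s[175:260,170:270],(770,300),interpolation=3)
im=np.vstack([a,b]);im=cv2.convertScaleAbs(im,alpha=1.3)
g=t[235:300,170:310].astype(float)
cv2.imwrite("pics/z.png",im)
for c in(207,270): print(t[267,c-24:c+25].sum(1)//3 if 0 else t[267,c-24:c+25].mean(1).round().astype(int), t[243:292,c].mean(1).round().astype(int))
```

```text
top (207, 267) [534.4  67.8 150. ]
top (270, 268) [532.1 -51.2 150. ]
top (137, 204) [654.  201.6 150. ]
top (293, 208) [645.6 -95.2 150. ]
top (487, 319) [ 433.4 -463.2  150. ]
top (487, 182) [ 694.7 -469.1  150. ]
side (200, 197.5) [534.9  68.4 150. ]
side (236, 234) [530.8 -52.2 150. ]
[118 120 118 117 110 110 105  98  95 116 120 121 120 121 119 121 121 118
 121 119 123 120 120 121 121 120 120 122 120 122 121 120 120 121 122 123
 120 123 123 118 107 107 112 114 119 120 124 119 121] [114 113 113 111 110 109 109  99 107 119 121 119 120 120 120 122 123 120
 121 121 121 120 122 120 121 122 122 121 120 122 120 121 118 125 118 120
 122 119 119 112  93 102 111 111 111 113 114 114 117]
[125 121 121 122 118 117 114 111 112 120 122 123 122 123 125 123 125 123
 127 126 121 122 124 123 123 122 121 120 125 125 122 122 123 121 121 124
 126 122 122 123 118 111 116 118 116 123 124 126 124] [114 115 112 113 116 113 114 115 117 120 120 125 121 123 125 123 122 126
 124 124 122 121 120 121 123 123 121 122 124 125 123 122 123 121 123 125
 123 121 125 124 124 119 116 116 116 117 110 114 116]
```

View pics/z.png

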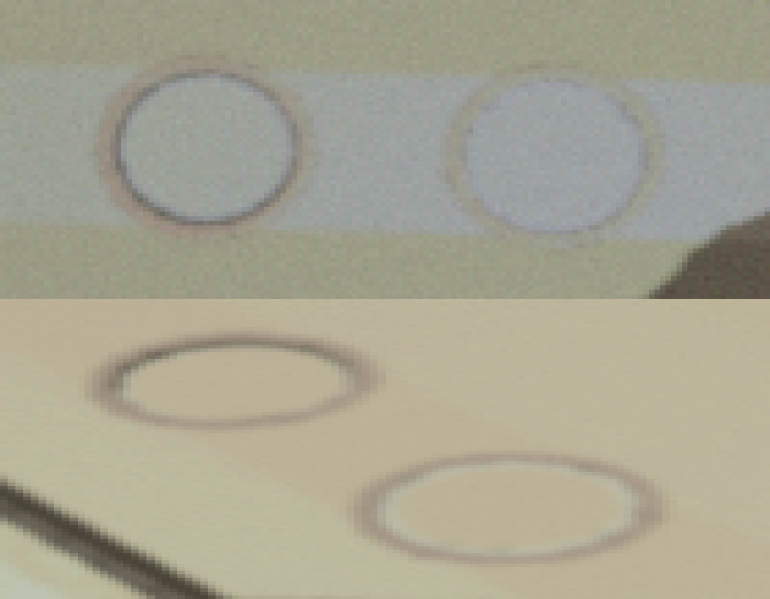

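The left ring, at about (534, 68), shows a dark shadowed gap on the inside, while the right one at (532, -51) looks level. Their spacing measures 119 mm, which fits the stated 120. I'll touch the stone midway between them and feel along towards +y.

>>> move_arm([
  [[0, 0, 2], [0, 0, 0], 0],
  [[0, 1, 2], [0, 0, 0], 0],
  [[1, 3, 0], [0, 0, 0], 0],
  [[2, 3.8, 0], [0, 0, 0], 0],
  [[2, 3.8, 0], [0, 0, 0], 0],
  [[2, 3.8, 0], [0, 0, 0], 0],
  [[2, 3.8, 0], [0, 0, 0], 0],
  [[2, 3.8, 0], [0, 0, 0], 0],
  [[2, 3.8, 0], [0, 0, 0], 0],
  [[2, 3.8, 0], [0, 0, 0], 0],
])

```text
t: 1.2
eef_pos: [361.7, -280.6, 254.7]
tcp_rot: [3.141, -0.0, 0.344]
ft_force: [0.5, 0.0, 0.4]
opening: 0.215
grip_force: 0.0
```

>>> move_arm([
  [[2.3, 3.8, 0], [0, 0, 0], 0],
  [[2.5, 3.8, 0], [0, 0, 0], 0],
  [[2.5, 3.8, 0], [0, 0, 0], 0],
  [[2.5, 3.8, 0], [0, 0, 0], 0],
  [[2.5, 3.8, 0], [0, 0, 0], 0],
  [[2.5, 3.8, 0], [0, 0, 0], 0],
  [[2, 3.2, 0], [0, 0, 0], 0],
  [[0.5, 1, 0], [0, 0, 0], 0],
  [[0, 0, 0], [0, 0, 0], 0],
  [[0, 0, 0], [0, 0, 0], 0],
])

```text
t: 2.2
eef_pos: [533.7, -12.9, 254.5]
tcp_rot: [3.141, 0.001, 0.345]
ft_force: [-0.6, -0.5, 0.8]
opening: 0.004
grip_force: 0.0
```

>>> move_arm([
  [[0, 1, -2], [0, 0, 0], 0],
  [[0, 1.1, -3], [0, 0, 0], 0],
  [[0, 0, -2], [0, 0, 0], 0],
  [[0, 0, -1.2], [0, 0, 0], 0],
  [[0, 0, -0.8], [0, 0, 0], 0],
  [[0, 0, -0.4], [0, 0, 0], 0],
  [[0, 0, 0], [0, 0, 0], 0],
  [[0, 0, 0], [0, 0, 0], 0],
])

```text
t: 3.0
eef_pos: [534.6, 8.5, 161.3]
tcp_rot: [3.141, -0.001, 0.345]
ft_force: [0.4, 1.0, 0.1]
opening: 0.006
grip_force: 0.0
```

Run:
```python
from h import *
cv2.imwrite("pics/t1.png",cv2.resize(np.hstack([read_camera("side")[100:340,100:380],read_camera("top")[130:370,100:380]]),None,fx=1.4,fy=1.4));s=state();print(s['eef_pos'],s['ft_force'])
```

```text
[534.53010455   8.68637771 161.26951373] [ 0.08211907 -0.32249882  0.23408793]
```

View pics/t1.png

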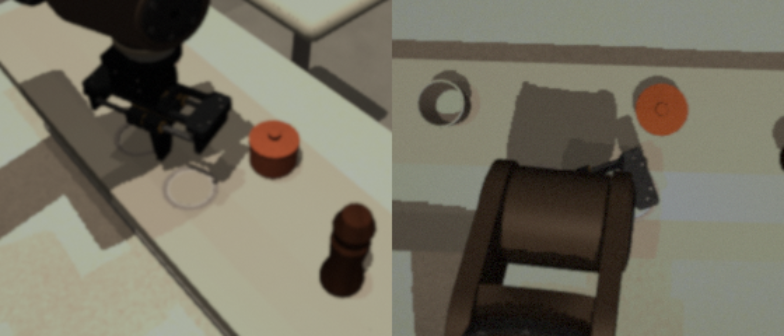

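The side view shows the shut fingertips hovering between the rings, with everything still standing. Next I lower gently onto the stone.

>>> move_arm([
  [[0, 0, -0.4], [0, 0, 0], 0],
  [[0, 0, -0.3], [0, 0, 0], 0],
  [[0, 0, -0.2], [0, 0, 0], 0],
  [[0, 0, -0.1], [0, 0, 0], 0],
  [[0, 0, 0], [0, 0, 0], 0],
  [[0, 0, 0], [0, 0, 0], 0],
])

```text
t: 3.7
eef_pos: [534.3, 8.8, 150.7]
tcp_rot: [3.142, 0.0, 0.345]
ft_force: [-0.2, 0.1, -0.0]
opening: 0.006
grip_force: 0.0
```

>>> move_arm([
  [[0, 0, -0.1], [0, 0, 0], 0],
  [[0, 0, 0], [0, 0, 0], 0],
  [[0, 0, 0], [0, 0, 0], 0],
])

```text
t: 4.0
eef_pos: [534.4, 8.8, 150.3]
tcp_rot: [3.141, -0.001, 0.345]
ft_force: [-1.6, 0.1, 6.1]
opening: 0.002
grip_force: 3.5
```

Contact at z ≈ 150.3. I'll ease off slightly and slide along +y, watching for the force to drop at the cap.

>>> move_arm([
  [[0, 0.3, 0.03], [0, 0, 0], 0],
  [[0, 0.4, 0], [0, 0, 0], 0],
  [[0, 0.4, 0], [0, 0, 0], 0],
])

```text
t: 4.3
eef_pos: [534.6, 19.7, 150.3]
tcp_rot: [3.141, -0.001, 0.345]
ft_force: [-0.1, -4.3, 4.6]
opening: 0.004
grip_force: 2.8
```

>>> move_arm([
  [[0, 0.6, 0], [0, 0, 0], 0],
  [[0, 0.6, 0], [0, 0, 0], 0],
  [[0, 0.5, 0], [0, 0, 0], 0],
])

```text
t: 4.6
eef_pos: [534.6, 36.9, 150.3]
tcp_rot: [3.141, -0.001, 0.345]
ft_force: [1.4, -4.0, 5.0]
opening: 0.005
grip_force: 2.6
```

>>> move_arm([
  [[0, 0.8, 0], [0, 0, 0], 0],
  [[0, 0.8, 0], [0, 0, 0], 0],
  [[0, 0.8, 0], [0, 0, 0], 0],
  [[0, 0.7, 0], [0, 0, 0], 0],
  [[0, 0, 0], [0, 0, 0], 0],
  [[0, 0, 0], [0, 0, 0], 0],
])

```text
t: 5.2
eef_pos: [534.2, 68.0, 149.9]
tcp_rot: [3.142, 0.0, 0.345]
ft_force: [0.3, -0.2, 0.1]
opening: 0.003
grip_force: 0.0
```

The force dropped to zero over this ring, so the sunken cap is here. Pressing down.

>>> move_arm([
  [[0, 0, -0.2], [0, 0, 0], 0],
  [[0, 0, -0.15], [0, 0, 0], 0],
  [[0, 0, -0.1], [0, 0, 0], 0],
  [[0, 0, 0], [0, 0, 0], 0],
])

```text
t: 5.6
eef_pos: [534.3, 67.6, 145.8]
tcp_rot: [3.141, -0.0, 0.344]
ft_force: [-1.2, 0.4, 6.5]
opening: 0.003
grip_force: 2.8
```

>>> move_arm([
  [[0, 0, -0.1], [0, 0, 0], 0],
  [[0, 0, -0.1], [0, 0, 0], 0],
  [[0, 0, 0], [0, 0, 0], 0],
])

```text
t: 5.9
eef_pos: [534.4, 67.6, 143.9]
tcp_rot: [3.141, -0.001, 0.344]
ft_force: [-1.7, 1.0, 6.9]
opening: 0.004
grip_force: 3.6
```

>>> move_arm([
  [[0, 0, -0.1], [0, 0, 0], 0],
  [[0, 0, -0.1], [0, 0, 0], 0],
  [[0, 0, 0], [0, 0, 0], 0],
])

```text
t: 6.2
eef_pos: [534.4, 67.6, 142.0]
tcp_rot: [3.141, -0.001, 0.344]
ft_force: [-2.3, 0.1, 8.1]
opening: 0.004
grip_force: 3.9
```

>>> move_arm([
  [[0, 0, -0.07], [0, 0, 0], 0],
  [[0, 0, 0], [0, 0, 0], 0],
])

```text
t: 6.4
eef_pos: [534.4, 67.6, 141.3]
tcp_rot: [3.141, -0.001, 0.344]
ft_force: [-2.6, 0.8, 7.2]
opening: 0.002
grip_force: 3.8
```

>>> move_arm([
  [[0, 0, 0.5], [0, 0, 0], 0],
  [[0, 0, 2], [0, 0, 0], 0],
  [[0, 0, 4], [0, 0, 0], 0],
  [[0, 0, 4.5], [0, 0, 0], 0],
  [[0, 0, 4.5], [0, 0, 0], 0],
  [[0, 0, 3], [0, 0, 0], 0],
  [[0, 0, 1], [0, 0, 0], 0],
  [[0, 0, 0], [0, 0, 0], 0],
])

```text
t: 7.2
eef_pos: [534.4, 67.7, 336.6]
tcp_rot: [3.141, -0.002, 0.345]
ft_force: [-0.3, 0.2, -0.9]
opening: 0.008
grip_force: 0.0
```

>>> move_arm([
  [[-1, -2, 0], [0, 0, 0], 0],
  [[-1, -4, 0], [0, 0, 0], 0],
  [[-1, -4, 0], [0, 0, 0], 0],
  [[-1, -4, 0], [0, 0, 0], 0],
  [[-1, -4, 0], [0, 0, 0], 0],
  [[-1, -4, 0], [0, 0, 0], 0],
  [[-1, -3, 0], [0, 0, 0], 0],
  [[-0.5, -1, 0], [0, 0, 0], 0],
  [[0, 0, 0], [0, 0, 0], 0],
  [[0, 0, 0], [0, 0, 0], 0],
])

```text
t: 8.2
eef_pos: [459.3, -191.4, 335.0]
tcp_rot: [-3.14, 0.001, 0.345]
ft_force: [0.1, 0.8, 0.8]
opening: 0.009
grip_force: 0.0
```

>>> move_arm([
  [[0, 0, 0], [0, 0, 0], 0],
  [[0, 0, 0], [0, 0, 0], 0],
  [[0, 0, 0], [0, 0, 0], 0],
  [[0, 0, 0], [0, 0, 0], 0],
  [[0, 0, 0], [0, 0, 0], 0],
  [[0, 0, 0], [0, 0, 0], 0],
  [[0, 0, 0], [0, 0, 0], 0],
  [[0, 0, 0], [0, 0, 0], 0],
  [[0, 0, 0], [0, 0, 0], 0],
  [[0, 0, 0], [0, 0, 0], 0],
])

```text
t: 9.2
eef_pos: [459.3, -192.2, 335.7]
tcp_rot: [3.142, 0.0, 0.345]
ft_force: [-1.2, -0.4, 0.0]
opening: 0.005
grip_force: 0.0
```

Run:
```python
from h import *
cv2.imwrite("pics/t2.png",cv2.resize(np.hstack([read_camera("side")[60:340,100:380],read_camera("top")[90:370,60:340]]),None,fx=1.4,fy=1.4));s=state();print(s['t'],s['eef_pos'],s['ft_force'])
```

```text
9.3 [ 459.26208864 -192.24697639  335.75243618] [ 0.65326081  0.13634679 -0.61857237]
```

View pics/t2.png

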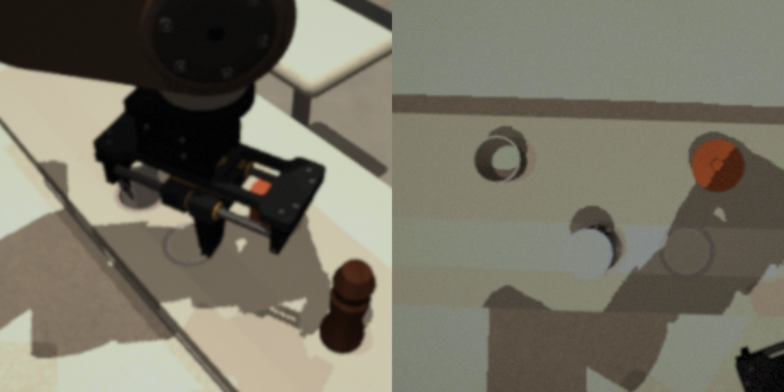

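The top view shows the cap raised at about crop (590,250), with its shadow behind it. The cup, pot and mill are still standing. I'll wait a bit longer, then check that it has stopped at full height.

>>> move_arm([
  [[0, 0, 0], [0, 0, 0], 0],
  [[0, 0, 0], [0, 0, 0], 0],
  [[0, 0, 0], [0, 0, 0], 0],
  [[0, 0, 0], [0, 0, 0], 0],
  [[0, 0, 0], [0, 0, 0], 0],
  [[0, 0, 0], [0, 0, 0], 0],
  [[0, 0, 0], [0, 0, 0], 0],
  [[0, 0, 0], [0, 0, 0], 0],
  [[0, 0, 0], [0, 0, 0], 0],
  [[0, 0, 0], [0, 0, 0], 0],
])

```text
t: 10.3
eef_pos: [459.3, -192.2, 335.8]
tcp_rot: [3.141, 0.0, 0.345]
ft_force: [0.4, 0.9, -0.4]
opening: 0.001
grip_force: 0.0
```

Run:
```python
from h import *
old=cv2.imread("pics/t2.png"); t=read_camera("top")
n=cv2.resize(t[90:370,60:340],None,fx=1.4,fy=1.4)
print("mean diff near cap",cv2.absdiff(old[200:290,392+160:392+240],n[200:290,160:240]).mean(), "elsewhere",cv2.absdiff(old[100:180,392+200:392+280],n[100:180,200:280]).mean())
cv2.imwrite("pics/t3.png",cv2.resize(t[230:295,170:250],None,fx=8,fy=8,interpolation=3))
# expected cap centre pixel for z=232 (fully up) and lower
c=camera_info("top");T=np.linalg.inv(np.array(c["cam_to_world"]));K=np.array(c["K"])
for z in(190,215,232):
    p=(T@[534.4,68,z,1])[:3];print(z,(K@(p/p[2]))[:2],K[0,0]*30/p[2])
```

```text
mean diff near cap 1.277962962962963 elsewhere 1.2458333333333333
190 [203.35514543 268.84443209] 16.688977813345087
215 [200.99413834 270.0652849 ] 17.232117117691566
232 [199.29888665 270.94188235] 17.62210231754177
```

View pics/t3.png

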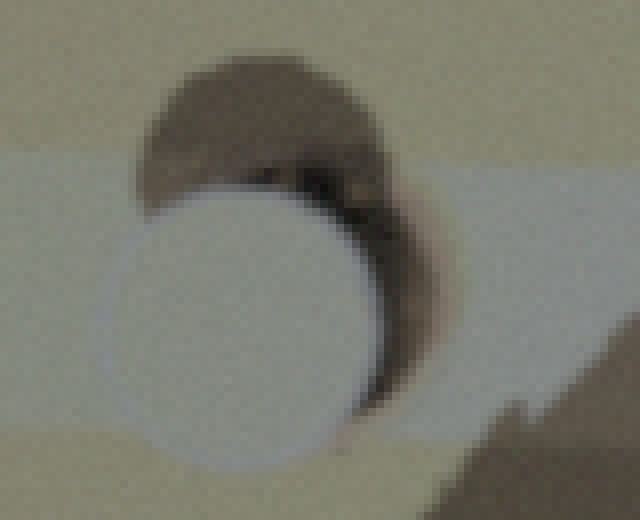

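The cap centre is at pixel (200, 271) with a radius of about 17.7 px. That matches full height (z ≈ 232), and it isn't moving. Handing in.

```bash
python3 -c "
from cell import env
print(env.job_done())"
```

```text
the job is handed in; nothing more can be done
None
```

I found the sunken cap by feel and pressed it past its catch. The socket rose to full height on its own, the cup, sugar pot and mill were left untouched, and the job is handed in; no verdict came back.

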